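# Release the display marbles from a drop cup into the jar under the shelf

## Robot

A 6-joint arm with a two-finger parallel gripper is mounted at the origin on the work surface. World frame = base frame: x ahead of the robot, y to its left, z up, the work surface at z = 0. Lengths are in m, angles in rad, forces in N, time in s.
With the tool pointing down it reaches from about 0.375 to 0.975 m from the base axis. Payload 3.8 kg.
Tool frame: the origin (TCP) lies where the fingers leave the gripper's body, on its centre line; the fingertips stand 73 mm ahead of it and the grasp point (between the pads) lies 54 mm ahead of it; z points along the fingers, y is the line along which they close (so a half turn about z gives the same grasp; the last joint's range is limited). The gripper opens to 85 mm and grips with 20 to 120 N. Pads are 22 mm wide; open, the fingers measure 114 mm over their backs; the gripper's body (76 mm by 85 mm) begins 54 mm behind the grasp point. The pads swing forward as they close: fully open they stand 13 mm farther back than shut.
Start: joints at [-1.177, 0.264, 1.604, -0, 1.274, -0.037], TCP at [0.282, -0.613, 0.304] pointing down, gripper open.
Joint ranges: [-2.63, 2.63], [-0.94, 2.18], [0.31, 2.57], [-1.31, 4.45], [0, 2.66], [-2.55, 2.55]. Speed limits (rad/s): [2.57, 2.57, 3.14, 3.14, 3.14, 3.14].

## Interface

Orientations are given as a rotation vector (axis times angle).
In Python, from workcell import read_state, viewer, bot gives the robot as it stands.
- The arm moves only by the tool jog_arm, never from a script. Its argument "increments" is a list that holds one entry, the list of rows, each a list of 7 numbers: the shift along the tool's x, y, z in units of 30 mm (1.0 is 30 mm), then the turn, a rotation vector about the tool's x, y, z in units of 6 degrees (1.0 is 6 degrees), then the opening, from -1 (shut) to 1 (fully open). A call has exactly 5 rows; each row shifts and turns the commanded pose from where the row before left it, along the tool's axes as they then stand; what a row does not reach is not made up. A row lasts 1/12 s, in which the tool goes at most 41.7 mm and 7.16 degrees, less where a joint would pass 70% of its speed; a pose out of reach is approached as far as the arm can. A call is refused whole if a number of a shift passes 1 or a number of a turn 1, either way. A call with a gripper value outside its range is refused whole. The fingers move at their own pace and stop on an object; "force" is the grip in N (left out, the last holds). Time passes only in rows, so rows that do not move let the fingers close, or fill a call up. It gives the time, the measured TCP pose, the force, the opening and the grip force at its end, in the units of the state.
- read_state(): the state, without advancing time (a new reading comes with each control period).
- viewer.read_camera(name): name is "side" or "top" or "wrist"; returns (picture, depth): 400x640x3 uint8, blue, green, red; 400x640 float32, m along the optical axis (not along the pixel's ray), 0 where there is no reading.
- viewer.camera_params(name): a dict with "fx", "fy", "cx", "cy" (pixels), "k1" (the pictures are not rectified: a ray, as slopes to the right and down, at radius r is drawn at 1 + k1 r^2 times it, then the intrinsics apply), "R" (3x3) and "t" (3): a world point X has camera coordinates R X + t; the wrist camera has in their place "hand_eye" (4x4, takes a point from camera to tool coordinates, whose origin is the TCP and whose axes are the flange's). Camera axes: x right, y down, z forward; pixel columns grow to the right and rows downward; lengths in m; the calibration is good to about 2 mm. A picture is of the moment at which its call begins: read the wrist's pose just before it. camera_params takes no time and is no camera call.
- bot.finish_job(): hands the job in; it is judged then, once.
The state is a dict: "time": time; "q": joint angles; "joint_vel": joint speeds; "joint_torque": joint torques, N m; "tool_pos": TCP position; "tcp_rot": TCP orientation; "wrist_force": force on the tool from outside, world axes, zero at the start; "torque": the same for the moment, N m; "width": opening from 0.0 (shut) to 1.0 (fully open); "grip_force": force on a finger pad.
Only numpy, scipy, OpenCV 4.12 (cv2) and the standard library are available. Lean on these libraries where they do the work, as an engineer would, in place of code of your own. Each camera call takes 0.05 s, during which the arm holds its last target. There are 200 camera calls.

## Task

The aluminium drop cup on the cork coaster holds three white display marbles. Take it by its handle, keep it level, hold it over the mouth of the wide glass jar under the low clear shelf and press its release tab up against the jar's rim, gently (a dozen newtons at most), so that the hinged bottom swings open and all three marbles drop into the jar. Then stand the empty cup back upright on its coaster, leaving the jar upright in its place, the other things undisturbed and the shelf unknocked.

Things in the scene. Friction and masses are not known exactly. Their poses are not given: they have to be found in the camera images.
- cup: Drop cup: aluminium tube, outer diameter 52, inner 46 mm, on four thin feet (tube from 16 to 58 mm up); hinged bottom, white handle; 0.12 kg. Origin: on the tube's axis, level with the feet's ends; z up. The handle rises from the rim towards -x, 42 deg above level: a tool leaning back 40 deg, fingers pointing to +x and down, lies along it. Below it the release tab juts to -x.
- cup_grip (a point): Middle of the handle's white grip, at (-60, 0, 86) mm in the cup's frame. The grip is a bar 12 mm wide (along the cup's y: pinch it so), 22 mm high, 50 mm long along its slope.
- flap (a joint): Angle of the hinged bottom, rad: 0 shut, stop at 0.62 (fully open). Hinge along the cup's y at (-24, 0, 20.5) mm in the cup's frame. Bottom and tab are one rocking plate: the tab pushed up swings the bottom down, to 8 mm below the feet. A spring shuts it: 3 to 6 N on the tab moves it, far more at the stop. Marbles roll out above about 0.5 rad, so open it to the stop, by feel; if one wedges, ease off and press again.
- tab (a point): Underside of the release tab, (-42, 0, 19) mm in the cup's frame when shut. The tab is a plate 18 mm wide (y), 3 mm thick, from x = -26 to -58 mm. Through it stands a stiff strike block, 26 (along x) by 14 mm, whose flat foot is 2 to 11 mm below the tab: set differently every time and not measured, so feel for it.
- jar: Wide open glass jar, the target: outer diameter 88, inner 80, height 90 mm, floor 6 mm thick, 0.5 kg, loose on the counter under the shelf. Origin: centre of its underside, z up. Stands at either of two places under the shelf, nearer to or farther from the robot.
- jar_rim (a point): Centre of the wide jar's mouth, level with its rim, 90 mm above its underside; rim 4 mm thick. With the cup centred over the mouth, the tab's strike block comes down on the rim; from that touch, lowering the cup 11 to 15 mm more brings the bottom to its stop. Press gently: no more than 12 N on the glass. The cup enters the mouth with 14 mm to spare all round.
- narrow_jar: Narrow empty glass jar (outer diameter 62, height 80 mm) at the other place under the shelf; leave alone. Origin: centre of its underside.
- riser: Fixed clear shelf over the jars. Origin on the counter midway between its end panels; x to its back, y along it. Board from x = -55 to 110 mm, 400 mm long, underside 225, top 235 mm up; panels 8 mm thick at y = +-196 mm; open in front (-x), which faces the robot's right. Jars stand near x = 0, y = +-77 mm, so the board overhangs their mouths. Polish bottles 70 mm high stand on it behind x = 17 mm.
- coaster: Fixed round cork coaster, 110 mm across, 6 mm thick, on which the cup stands. Origin: centre of its underside.
- marble0_center (a point): Centre of a white ceramic marble, 15 mm across, 10 g; starts in the cup.
- marble1_center (a point): Centre of a white ceramic marble, 15 mm across, 10 g; starts in the cup.
- marble2_center (a point): Centre of a white ceramic marble, 15 mm across, 10 g; starts in the cup.
- polish_a: Black nail polish bottle (27 mm across, 74 mm high) between the jars; bystander. Origin: centre of its underside.
- polish_b: Black nail polish bottle (27 mm across, 74 mm high) beyond the coaster; bystander. Origin: centre of its underside.
- polish_c: Black nail polish bottle (27 mm across, 74 mm high) in front of the shelf; bystander. Origin: centre of its underside.
- buffer: Grey nail buffer block 95 x 27 x 27 mm; bystander. Origin: centre of its underside.
- lotion: White lotion bottle 60 mm across, 150 mm high, behind the shelf; bystander. Origin: centre of its underside.
- gem_case: Flat clear case 130 x 65 x 20 mm in front of the shelf; bystander. Origin: centre of its underside.
Mind the look-alikes: they are no part of the job. Of the things like the cup, leave any that is green; of the rest the smaller one is meant. Several things look just like the coaster: the one meant starts farthest from the robot's base.

How it is judged:
By the outcome, as a careful person would: the job done as asked, in the order asked, and still so for the second after the job is handed in, with the robot touching nothing.
It also fails if it takes over 72 s, if anything falls off the work surface, if the arm or the gripper's body presses on something with over 40 N, if the wrist force passes 120 N, or if a joint passes its speed limit or range.

## Working session

There is one attempt and no reset: what is moved stays moved. The work goes in short steps, Python scripts to look and compute and a tool call to move; the robot and the scene stay as the last step left them, time stands still between calls to the robot, and variables do not carry over. Pictures are saved under pics/ and viewed, at most 10 in all, crops included, and the job is handed in when it is done.

Besides the shell and the picture viewer there is one more tool, called after "Request:" as a command line: name --argument value ..., lists and objects as JSON in quotes. jog_arm: Moves the arm, as the interface text tells. Its arguments: {"type":"object","properties":{"increments":{"type":"array","items":{"type":"array","items":{"type":"array","items":{"type":"number"}}}},"force":{"type":"number"}},"required":["increments"]}

```bash
ls; mkdir -p pics
cat > h.py <<'E'
import numpy as np, cv2
from scipy.spatial.transform import Rotation as Ro
from workcell import read_state, viewer, bot
def pts(name,d,px):
    p=viewer.camera_params(name);out=[]
    for u,v in px:
        z=np.median([x for x in d[v-1:v+2,u-1:u+2].ravel() if x>0] or [0])
        out.append(ray(p,u,v)*z)
    c=np.array(out)
    return (c-np.array(p['t']))@np.array(p['R'])
def ray(p,u,v):
    a,b=(u-p['cx'])/p['fx'],(v-p['cy'])/p['fy']
    x,y=a,b
    for _ in range(20):
        s=1+p['k1']*(x*x+y*y);x,y=a/s,b/s
    return np.array([x,y,1])
def proj(name,X):
    p=viewer.camera_params(name);c=np.array(X)@np.array(p['R']).T+np.array(p['t'])
    s=c[:,:2]/c[:,2:];s=s*(1+p['k1']*(s**2).sum(1,keepdims=True))
    return s*[p['fx'],p['fy']]+[p['cx'],p['cy']]
E
python3 - <<'E'
from h import *
for n in ['side','top']:
    im,d=viewer.read_camera(n);cv2.imwrite(f'pics/{n}0.png',cv2.resize(im,(800,500)));np.savez(f'{n}0.npz',im=im,d=d)
    p=viewer.camera_params(n);print(n,p['fx'],p['k1'],-np.array(p['R']).T@p['t'],np.array(p['R'])[2])
print(read_state())
E
```

```text
pics
side 514.6750566598154 -0.0924270352188758 [ 0.32100638 -1.19987525  1.27843223] [ 0.09220377  0.713837   -0.69421553]
top 378.066336366089 -0.015264563564136913 [0.3391988  0.0198107  1.06353953] [ 0.15031136 -0.01516695 -0.98852236]
{'time': 0.1, 'q': array([-1.17688827e+00,  2.64709661e-01,  1.60525865e+00, -4.39794180e-06,
        1.27372704e+00, -3.68838070e-02]), 'joint_vel': array([ 2.03856136e-03, -3.64831887e-03, -5.60971282e-03,  5.08774010e-05,
        6.06198588e-04, -9.97635547e-05]), 'joint_torque': array([-6.59807756e-05, -5.16706860e+01, -3.68590164e+01, -1.03598973e-04,
        6.33560034e-03, -3.56032601e-06]), 'tool_pos': array([ 0.28167821, -0.61283824,  0.30265347]), 'tcp_rot': array([-3.06697503e+00, -6.71025727e-01,  5.92590772e-04]), 'wrist_force': array([-0.50072574, -1.17001866,  0.07254632]), 'torque': array([ 0.01025739,  0.10368591, -0.01395128]), 'grip_force': 0.0, 'width': 0.9994320176098005}
```

View pics/top0.png

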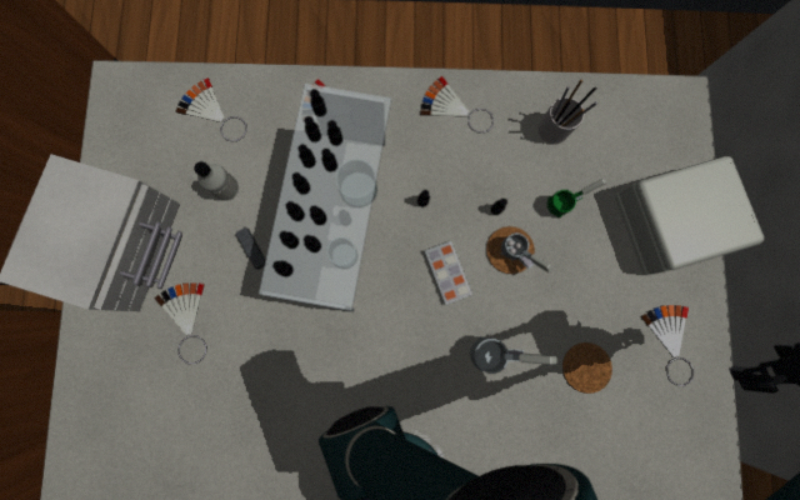

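View pics/side0.png

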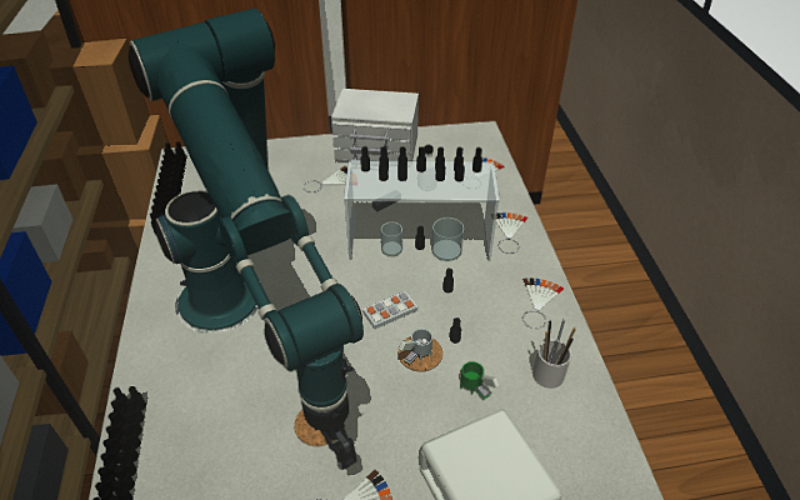

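The top view shows three cup-like things: green at (562,203), a grey one on a coaster with marbles at (515,247), and a larger grey one at (490,355). The coasters are at (511,250) and (587,368). The cup on the far coaster matches the description. The wide jar is at (355,185), the farther place, and the narrow one at (343,253). Next, close crops.

Run:
```python
from h import *
z=np.load('top0.npz');im,d=z['im'],z['d']
a=im[170:230,380:450];b=im[60:255,200:320]
A=cv2.resize(a,None,fx=5.5,fy=5.5,interpolation=cv2.INTER_CUBIC)  # 385x330
z2=np.load('side0.npz');c=z2['im'][255:305,310:390]
C=cv2.resize(c,None,fx=4.8,fy=4.8,interpolation=cv2.INTER_CUBIC)
B=cv2.resize(b,None,fx=3,fy=3,interpolation=cv2.INTER_CUBIC)
o=np.zeros((600,780,3),np.uint8);o[:A.shape[0],:A.shape[1]]=A;o[335:335+C.shape[0],:C.shape[1]]=C;o[:B.shape[0],400:760]=B
cv2.imwrite('pics/crop1.png',o)
# cork mask
hsv=cv2.cvtColor(im,cv2.COLOR_BGR2HSV)
```

```text
(no output)
```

View pics/crop1.png

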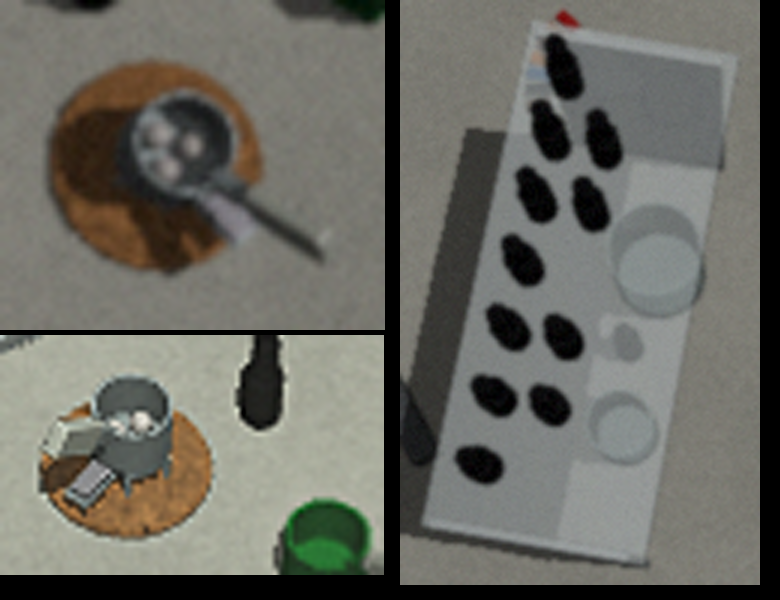

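Run:
```python
from h import *
z=np.load('top0.npz');im,d=z['im'],z['d']
f=lambda x,y:(round(380+x/5.5-.5),round(170+y/5.5-.5))
print('grip etc',pts('top',d,[f(*q) for q in [(228,215),(250,205),(270,222),(290,235),(305,245),(318,258)]]).round(3))
def at(name,u,v,h):
    p=viewer.camera_params(name);R=np.array(p['R']);c=-R.T@p['t'];r=R.T@ray(p,u,v);return c+r*(h-c[2])/r[2]
g=lambda x,y:(380+x/5.5-.5,170+y/5.5-.5)
print('rim',at('top',*g(184,145),.064))
print('coaster',at('top',*g(155,165),.006))
k=lambda x,y:(200+(x-400)/3-.5,60+y/3-.5)
print('jar rim',at('top',*k(657,246),.09),'jar base', at('top',*k(660,275),.006))
print('jar rim edges',[at('top',*k(*q),.09)[:2].round(3) for q in[(611,246),(700,246),(655,205)]])
for q in[(535,22),(737,57),(645,566),(424,527)]:print('shelf corner',at('top',*k(*q),.235).round(3))
s=lambda x,y:(310+x/4.8-.5,255+(y-335)/4.8-.5)
print('side rim',at('side',*s(131,401),.064),'coaster',at('side',*s(127,472),.006))
z2=np.load('side0.npz')
fs=lambda x,y:tuple(int(round(a)) for a in s(x,y))
print('side grip',pts('side',z2['d'],[fs(*q) for q in[(55,437),(70,437),(85,440),(100,425),(90,480)]]).round(3))
# side jar rim: pixel in 800-scale (447,226)
print('side jar rim',at('side',447*.8,226*.8,.09),'narrow',at('side',391*.8,229*.8,.08))
```

```text
grip etc [[ 0.476 -0.281  0.034]
 [ 0.474 -0.276  0.088]
 [ 0.466 -0.285  0.092]
 [ 0.46  -0.29   0.1  ]
 [ 0.454 -0.296  0.104]
 [ 0.449 -0.3    0.107]]
rim [ 0.50723714 -0.25124644  0.064     ]
coaster [ 0.50620679 -0.25165326  0.006     ]
jar rim [0.64306604 0.09483276 0.09      ] jar base [0.6404761  0.09756502 0.006     ]
jar rim edges [array([0.642, 0.136]), array([0.644, 0.057]), array([0.681, 0.098])]
shelf corner [0.777 0.184 0.235]
shelf corner [0.752 0.026 0.235]
shelf corner [0.358 0.085 0.235]
shelf corner [0.383 0.246 0.235]
side rim [ 0.50606376 -0.24903288  0.064     ] coaster [ 0.50298594 -0.26008694  0.006     ]
side grip [[ 0.45  -0.304  0.107]
 [ 0.459 -0.307  0.109]
 [ 0.469 -0.296  0.093]
 [ 0.48  -0.279  0.084]
 [ 0.475 -0.283  0.031]]
side jar rim [0.63642061 0.09981864 0.09      ] narrow [0.48247694 0.12049668 0.08      ]
```

Crop: the cup has three marbles, its handle points to the lower right, and the tab sits beneath it. Cup axis is about (0.507,-0.250) with yaw about 40°. The wide jar is about (0.641,0.097) and the shelf yaw is about 81°. Both agree between the two cameras, so I'll work out the pre-grasp move.

```bash
cat >> h.py <<'E'
def toolR(yaw,e):
    a,e=np.radians([yaw,e]);z=np.array([np.cos(a)*np.cos(e),np.sin(a)*np.cos(e),-np.sin(e)])
    y=np.array([np.sin(a),-np.cos(a),0]);return np.c_[np.cross(y,z),y,z]
def tcp_for(cup,yaw,e,back=0,slide=0):
    a=np.radians(yaw);R=toolR(yaw,e);u=np.array([np.cos(a),np.sin(a),0]);h=np.array([-.669*0+-.743*u[0],-.743*u[1],.669])
    return np.array(cup)-.060*u+[0,0,.086]+h*slide-(.054+back)*R[:,2],R
def wristang(R,q1,phi):
    M=(Ro.from_euler('z',q1)*Ro.from_euler('y',phi)).as_matrix().T@R@Ro.from_euler('z',-np.pi/2).as_matrix()
    return Ro.from_matrix(M).as_euler('ZYZ')
def delta(P,R,p0=None,R0=None):
    s=read_state()
    if p0 is None:p0=s['tool_pos']
    if R0 is None:R0=Ro.from_rotvec(s['tcp_rot']).as_matrix()
    rv=Ro.from_matrix(R0.T@R).as_rotvec()
    return R0.T@(np.array(P)-p0)/.03, np.degrees(rv)/6
def plan(P,R,n,p0=None,R0=None):
    "n equal rows: constant turn, straight world path"
    s=read_state();p0=s['tool_pos'] if p0 is None else p0;R0=Ro.from_rotvec(s['tcp_rot']).as_matrix() if R0 is None else R0
    rv=Ro.from_matrix(R0.T@R).as_rotvec()/n;st=(np.array(P)-p0)/n;rows=[]
    for i in range(n):
        Ri=R0@Ro.from_rotvec(rv*i).as_matrix();rows.append(list((Ri.T@st/.03).round(2))+list((np.degrees(rv)/6).round(2)))
    for r in rows:print([float(x) for x in r])
E
python3 - <<'E'
from h import *
s=read_state();print(wristang(Ro.from_rotvec(s['tcp_rot']).as_matrix(),s['q'][0],s['q'][1]+s['q'][2]),s['q'][3:])
P,R=tcp_for([.507,-.250,.006],40,42,back=.10);print(P);print('angles',wristang(R,np.arctan2(-.45,.3),1.87))
P2,R2=tcp_for([.641,.097,.105],81,42);print(P2,wristang(R2,np.arctan2(-.15,.62),1.9))
plan(P,R,15)
E
```

```text
[-4.39794180e-06  1.27372704e+00 -3.68838070e-02] [-4.39794180e-06  1.27372704e+00 -3.68838070e-02]
[ 0.37336791 -0.36213064  0.19504611]
angles [ 0.83895552  1.4513276  -0.29569054]
[ 0.62533625 -0.00189706  0.22713305] [ 0.84867906  1.41018938 -0.29928091]
[0.42, -0.42, 0.24, 0.07, 0.53, -0.16]
[0.41, -0.41, 0.27, 0.07, 0.53, -0.16]
[0.4, -0.4, 0.29, 0.07, 0.53, -0.16]
[0.39, -0.39, 0.32, 0.07, 0.53, -0.16]
[0.38, -0.39, 0.34, 0.07, 0.53, -0.16]
[0.37, -0.38, 0.36, 0.07, 0.53, -0.16]
[0.35, -0.37, 0.39, 0.07, 0.53, -0.16]
[0.34, -0.36, 0.41, 0.07, 0.53, -0.16]
[0.32, -0.35, 0.43, 0.07, 0.53, -0.16]
[0.3, -0.34, 0.45, 0.07, 0.53, -0.16]
[0.28, -0.33, 0.47, 0.07, 0.53, -0.16]
[0.26, -0.33, 0.49, 0.07, 0.53, -0.16]
[0.24, -0.32, 0.5, 0.07, 0.53, -0.16]
[0.21, -0.31, 0.52, 0.07, 0.53, -0.16]
[0.19, -0.3, 0.53, 0.07, 0.53, -0.16]
```

Request:
jog_arm --increments '[[[0.42, -0.42, 0.24, 0.07, 0.53, -0.16, 0.2], [0.41, -0.41, 0.27, 0.07, 0.53, -0.16, 0.2], [0.4, -0.4, 0.29, 0.07, 0.53, -0.16, 0.2], [0.39, -0.39, 0.32, 0.07, 0.53, -0.16, 0.2], [0.38, -0.39, 0.34, 0.07, 0.53, -0.16, 0.2]]]' --force 60

```text
time: 0.52
tool_pos: [0.3126, -0.529, 0.267]
tcp_rot: [-2.919, -0.77, -0.404]
wrist_force: [-1.0, 0.5, -0.1]
width: 0.601
grip_force: 0.0
```

Request:
jog_arm --increments '[[[0.37, -0.38, 0.36, 0.07, 0.53, -0.16, 0.2], [0.35, -0.37, 0.39, 0.07, 0.53, -0.16, 0.2], [0.34, -0.36, 0.41, 0.07, 0.53, -0.16, 0.2], [0.32, -0.35, 0.43, 0.07, 0.53, -0.16, 0.2], [0.3, -0.34, 0.45, 0.07, 0.53, -0.16, 0.2]]]'

```text
time: 0.93
tool_pos: [0.3432, -0.4453, 0.2312]
tcp_rot: [-2.721, -0.847, -0.773]
wrist_force: [0.3, -0.0, -0.7]
width: 0.603
grip_force: 0.0
```

Request:
jog_arm --increments '[[[0.28, -0.33, 0.47, 0.07, 0.53, -0.16, 0.2], [0.26, -0.33, 0.49, 0.07, 0.53, -0.16, 0.2], [0.24, -0.32, 0.5, 0.07, 0.53, -0.16, 0.2], [0.21, -0.31, 0.52, 0.07, 0.53, -0.16, 0.2], [0.19, -0.3, 0.53, 0.07, 0.53, -0.16, 0.2]]]'

```text
time: 1.35
tool_pos: [0.3739, -0.3618, 0.195]
tcp_rot: [-2.481, -0.904, -1.109]
wrist_force: [-0.5, -1.2, -0.9]
width: 0.601
grip_force: 0.0
```

Request:
jog_arm --increments '[[[0, 0, 0, 0, 0, 0, 0.2], [0, 0, 0, 0, 0, 0, 0.2], [0, 0, 0, 0, 0, 0, 0.2], [0, 0, 0, 0, 0, 0, 0.2], [0, 0, 0, 0, 0, 0, 0.2]]]'

```text
time: 1.77
tool_pos: [0.3741, -0.3641, 0.1966]
tcp_rot: [-2.486, -0.905, -1.106]
wrist_force: [0.4, 0.2, -0.6]
width: 0.599
grip_force: 0.0
```

Run:
```python
from h import *
s=read_state();im,d=viewer.read_camera('wrist');np.savez('w1.npz',im=im,d=d,p=s['tool_pos'],r=s['tcp_rot'])
it,dt=viewer.read_camera('top');np.savez('top1.npz',im=it,d=dt)
print(s['q'],s['tool_pos'],s['tcp_rot'],s['wrist_force'])
cv2.imwrite('pics/w1.png',im)
P,R=tcp_for([.507,-.250,.006],40,42,back=.10);print(delta(P,R))
print(viewer.camera_params('wrist')['hand_eye'])
```

```text
[-1.20327543  0.21910469  2.06257625  0.81469122  1.30998448 -0.73870106] [ 0.37407445 -0.36410382  0.1965722 ] [-2.48564913 -0.90532438 -1.10603149] [ 0.38586083  0.21094308 -0.55863564]
(array([-0.01845176, -0.05268698,  0.04123975]), array([0.0314559 , 0.01392705, 0.01686429]))
[[ 6.65213711e-04 -9.61663946e-01 -2.74229852e-01  6.98594603e-02]
 [ 9.99999170e-01  9.42215377e-04 -8.78392333e-04  4.70100968e-04]
 [ 1.10310182e-03 -2.74229040e-01  9.61663775e-01 -6.95691686e-02]
 [ 0.00000000e+00  0.00000000e+00  0.00000000e+00  1.00000000e+00]]
```

View pics/w1.png

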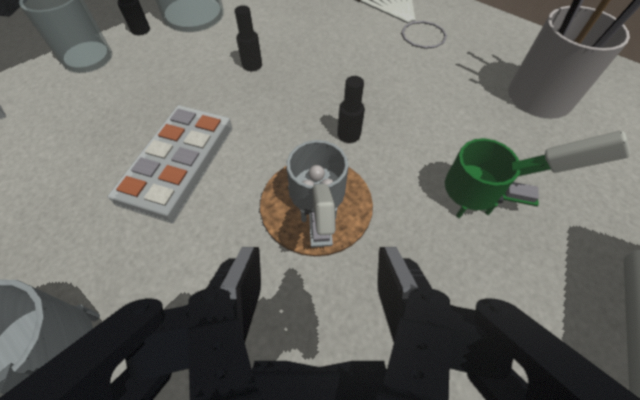

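The wrist view shows the cup at (318,165), its handle coming toward the gripper at (325,210), and the tab at (320,240). The big cup is at (15,310) and the green one at (485,175). I'll refine the cup pose from the depth image.

Run:
```python
from h import *
z=np.load('w1.npz');d=z['d'];p=viewer.camera_params('wrist');H=np.array(p['hand_eye'])
Rt=Ro.from_rotvec(z['r']).as_matrix();U=[]
for v in range(130,255):
    for u in range(250,385):
        if d[v,u]>0:U.append(np.r_[ray(p,u,v)*d[v,u],u,v])
U=np.array(U);W=(U[:,:3]@H[:3,:3].T+H[:3,3])@Rt.T+z['p']
print('table z',np.percentile(W[:,2],[2,10,50]))
c=np.array([.507,-.25])
from scipy.optimize import least_squares
r=np.hypot(*(W[:,:2]-c).T)
m=(W[:,2]>.03)&(W[:,2]<.066)&(r>.022)&(r<.034);Q=W[m]
f=least_squares(lambda x:np.hypot(Q[:,0]-x[0],Q[:,1]-x[1])-.0255,c,loss='soft_l1',f_scale=.002);print('axis',f.x,m.sum(),'rimtop',np.percentile(Q[:,2],[50,95,99]))
m=(W[:,2]>.075)&(W[:,2]<.14)&(r<.1)&(r>.03);G=W[m];print('handle n',m.sum(),G.mean(0),G.min(0),G.max(0))
b=np.linalg.svd(G[:,:2]-G[:,:2].mean(0))[2][0];print('yaw pca',np.degrees(np.arctan2(b[1],b[0])))
h=G[:,:2].mean(0)-f.x;print('yaw mean',np.degrees(np.arctan2(-h[1],-h[0])))
m=(W[:,2]>.018)&(W[:,2]<.04)&(r>.035)&(r<.09);T=W[m];h=np.median(T[:,:2],0)-f.x;print('tab yaw',np.degrees(np.arctan2(-h[1],-h[0])),m.sum(),np.percentile(T[:,2],[5,50,95]))
C=W[(W[:,2]<.012)&(r<.07)]; 
im=z['im'];hs=cv2.cvtColor(im,cv2.COLOR_BGR2HSV)
k=np.array([hs[int(v),int(u),1]>90 and 5<hs[int(v),int(u),0]<22 for u,v in U[:,3:]])&(W[:,2]<.02)&(r<.08)
print('cork',k.sum(),W[k].min(0),W[k].max(0),np.median(W[k],0)); hull=W[k,:2].astype(np.float32)
print(cv2.minEnclosingCircle(hull))
```

```text
table z [-0.00127014 -0.00068935  0.00538286]
axis [ 0.50684417 -0.25165047] 2412 rimtop [0.05190007 0.0640506  0.0646063 ]
handle n 971 [ 0.45798634 -0.29830996  0.10579392] [ 0.44439652 -0.31193466  0.07534075] [ 0.48548147 -0.27229313  0.11623631]
yaw pca -134.8982045872293
yaw mean 43.68156128486289
tab yaw 42.374095930780584 370 [0.02021358 0.0283459  0.03373546]
cork 4584 [ 0.45174733 -0.30570329  0.00318754] [ 0.55997115 -0.1974313   0.00819105] [ 0.48867107 -0.2648432   0.00573611]
((0.5059061050415039, -0.25194329023361206), 0.054745953530073166)
```

Run:
```python
from h import *
P,R=tcp_for([.5068,-.2515,.006],44,42,back=.05,slide=.004);plan(P,R,4);print(P)
print(.05/.03)
```

```text
[-0.01, 0.08, 0.39, 0.13, 0.0, -0.11]
[-0.01, 0.08, 0.39, 0.13, 0.0, -0.11]
[-0.01, 0.09, 0.39, 0.13, 0.0, -0.11]
[-0.01, 0.09, 0.39, 0.13, 0.0, -0.11]
[ 0.40590607 -0.34893213  0.16426558]
1.6666666666666667
```

Request:
jog_arm --increments '[[[-0.01, 0.08, 0.39, 0.13, 0, -0.11, 0.0], [-0.01, 0.08, 0.39, 0.13, 0, -0.11, 0.0], [-0.01, 0.09, 0.39, 0.13, 0, -0.11, 0.0], [-0.01, 0.09, 0.39, 0.13, 0, -0.11, 0.0], [0, 0, 0, 0, 0, 0, 0.0]]]'

```text
time: 2.28
tool_pos: [0.407, -0.3459, 0.1609]
tcp_rot: [-2.425, -0.983, -1.078]
wrist_force: [-0.3, 0.3, 0.4]
width: 0.5
grip_force: 0.0
```

Request:
jog_arm --increments '[[[0, 0, 0.33, 0, 0, 0, 0.0], [0, 0, 0.33, 0, 0, 0, 0.0], [0, 0, 0.33, 0, 0, 0, 0.0], [0, 0, 0.33, 0, 0, 0, 0.0], [0, 0, 0.3, 0, 0, 0, 0.0]]]'

```text
time: 2.7
tool_pos: [0.4323, -0.3219, 0.1299]
tcp_rot: [-2.43, -0.982, -1.081]
wrist_force: [-0.4, 0.2, 0.1]
width: 0.499
grip_force: 0.0
```

Request:
jog_arm --increments '[[[0, 0, 0, 0, 0, 0, 0.0], [0, 0, 0, 0, 0, 0, 0.0], [0, 0, 0, 0, 0, 0, 0.0], [0, 0, 0, 0, 0, 0, 0.0], [0, 0, 0, 0, 0, 0, 0.0]]]'

```text
time: 3.12
tool_pos: [0.432, -0.3234, 0.1312]
tcp_rot: [-2.431, -0.983, -1.082]
wrist_force: [0.2, -0.1, 0.2]
width: 0.499
grip_force: 0.0
```

Run:
```python
from h import *
s=read_state();im,d=viewer.read_camera('wrist')
cv2.imwrite('pics/w2.png',im)
P,R=tcp_for([.5068,-.2515,.006],44,42,slide=.004);print(delta(P,R),s['q'],s['tool_pos'],s['wrist_force'])
```

```text
(array([0.00591575, 0.00991924, 0.02354861]), array([0.00216843, 0.00665195, 0.0034191 ])) [-1.0668778   0.33035978  2.07552692  0.87987904  1.19547449 -0.80112619] [ 0.43200274 -0.32339047  0.13119654] [ 0.17212858 -0.08132427  0.20021576]
```

View pics/w2.png

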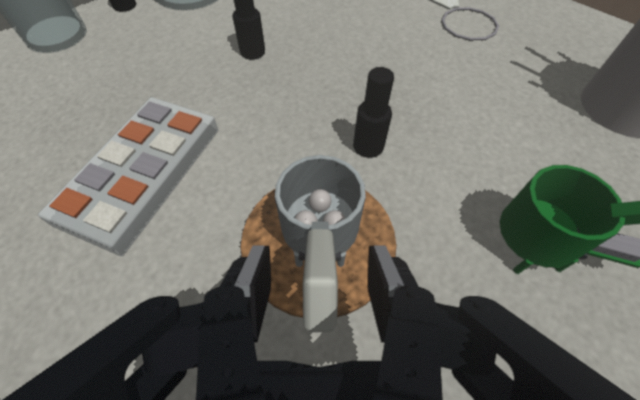

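The handle is centred between the pads, around column 320, and the three marbles are at (318,205). Closing.

Request:
jog_arm --increments '[[[0, 0, 0, 0, 0, 0, -1], [0, 0, 0, 0, 0, 0, -1], [0, 0, 0, 0, 0, 0, -1], [0, 0, 0, 0, 0, 0, -1], [0, 0, 0, 0, 0, 0, -1]]]' --force 80

```text
time: 3.58
tool_pos: [0.4319, -0.323, 0.1309]
tcp_rot: [-2.43, -0.982, -1.081]
wrist_force: [-1.4, 0.2, 1.5]
width: 0.13
grip_force: 77.8
```

Request:
jog_arm --increments '[[[0, 0, 0, 0, 0, 0, -1], [0, 0, 0, 0, 0, 0, -1], [0, 0, 0, 0, 0, 0, -1], [0, 0, 0, 0, 0, 0, -1], [0, 0, 0, 0, 0, 0, -1]]]'

```text
time: 4.0
tool_pos: [0.432, -0.323, 0.1309]
tcp_rot: [-2.43, -0.982, -1.081]
wrist_force: [-2.3, -2.4, 3.1]
width: 0.127
grip_force: 77.9
```

```bash
cat >> h.py <<'E'
def lin(rv,ps,n,cup0=None):pass
E
python3 - <<'E'
from h import *
s=read_state();R0=Ro.from_rotvec(s['tcp_rot']).as_matrix();np.savez('grasp.npz',p=s['tool_pos'],r=s['tcp_rot'])
print(s['tool_pos'],s['wrist_force'],s['grip_force'],s['width'])
# up in tool axes
print('up 30mm',R0.T@[0,0,1]);
# cup->tool offset at grasp
c=np.array([.5068,-.2515,.006]);o=s['tool_pos']-c;print('o',o)
np.savez('grasp.npz',p=s['tool_pos'],r=s['tcp_rot'],c=c)
E
```

```text
[ 0.43200434 -0.32297933  0.13094552] [-2.29504313 -2.37328059  3.13637574] 77.88669347763062 0.1267691562841834
up 30mm [ 7.42842551e-01 -1.86923928e-04 -6.69466137e-01]
o [-0.07479566 -0.07147933  0.12494552]
```

Grasp is firm (78 N, width 0.127). I'll check the jar in enlarged crops and plan the lift and carry.

Run:
```python
from h import *
a=np.load('side0.npz')['im'][165:220,295:385];b=np.load('top0.npz')['im'][120:175,260:310]
o=np.zeros((560,800,3),np.uint8);A=cv2.resize(a,None,fx=5,fy=5,interpolation=cv2.INTER_CUBIC);B=cv2.resize(b,None,fx=7,fy=7,interpolation=cv2.INTER_CUBIC)
o[:A.shape[0],:A.shape[1]]=A;o[:B.shape[0],450:800]=B;cv2.imwrite('pics/jar.png',o)
g=np.load('grasp.npz');R0=Ro.from_rotvec(g['r']).as_matrix();o=g['p']-g['c']
rz=Ro.from_euler('z',37,degrees=True).as_matrix();R1=rz@R0;u=np.array([np.cos(np.radians(81)),np.sin(np.radians(81)),0])
J=np.array([.641,.097,.105])
p1=g['p']+[0,0,.13]
p2=J-.15*u+[0,0,.03]+rz@o
print(p1,p2,J+rz@o);plan(p2,R1,15,p1,R0)
```

```text
[ 0.43200434 -0.32297933  0.26094552] [ 0.60081769 -0.15325233  0.25994552] [ 0.62428286 -0.00509908  0.22994552]
[0.35, -0.01, 0.4, 0.31, -0.0, -0.28]
[0.35, 0.01, 0.4, 0.31, -0.0, -0.28]
[0.35, 0.04, 0.4, 0.31, -0.0, -0.28]
[0.35, 0.06, 0.39, 0.31, -0.0, -0.28]
[0.35, 0.08, 0.39, 0.31, -0.0, -0.28]
[0.35, 0.1, 0.39, 0.31, -0.0, -0.28]
[0.34, 0.13, 0.39, 0.31, -0.0, -0.28]
[0.34, 0.15, 0.38, 0.31, -0.0, -0.28]
[0.34, 0.17, 0.38, 0.31, -0.0, -0.28]
[0.33, 0.19, 0.37, 0.31, -0.0, -0.28]
[0.32, 0.21, 0.36, 0.31, -0.0, -0.28]
[0.32, 0.23, 0.36, 0.31, -0.0, -0.28]
[0.31, 0.25, 0.35, 0.31, -0.0, -0.28]
[0.3, 0.27, 0.34, 0.31, -0.0, -0.28]
[0.3, 0.29, 0.33, 0.31, -0.0, -0.28]
```

View pics/jar.png

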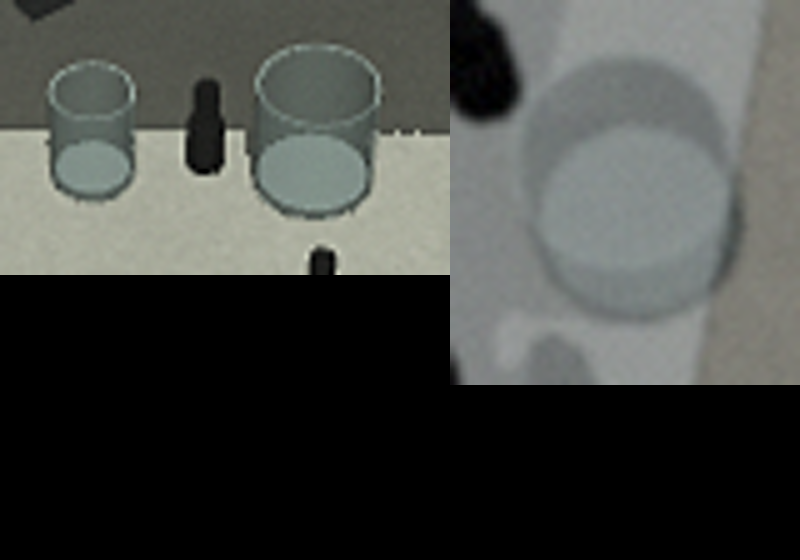

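Request:
jog_arm --increments '[[[0.1, 0, -0.09, 0, 0, 0, -1], [0.3, 0, -0.27, 0, 0, 0, -1], [0.45, 0, -0.4, 0, 0, 0, -1], [0.45, 0, -0.4, 0, 0, 0, -1], [0.45, 0, -0.4, 0, 0, 0, -1]]]'

```text
time: 4.42
tool_pos: [0.4321, -0.322, 0.2019]
tcp_rot: [-2.43, -0.982, -1.08]
wrist_force: [-0.3, 0.4, -1.9]
width: 0.131
grip_force: 77.8
```

Run:
```python
from h import *
def at(name,u,v,h):
    p=viewer.camera_params(name);R=np.array(p['R']);c=-R.T@p['t'];r=R.T@ray(p,u,v);return (c+r*(h-c[2])/r[2]).round(4)
s=lambda x,y:(295+x/5-.5,165+y/5-.5)
t=lambda x,y:(260+(x-450)/7-.5,120+y/7-.5)
print('side rim',at('side',*s(318.5,87),.09),[at('side',*s(*q),.09) for q in[(256,87),(381,87),(318,44),(318,130)]])
print('side base outer bottom',at('side',*s(313,217),0), 'narrow',at('side',*s(92,90),.08))
# predicted outlines
for J in [(.641,.097),(.637,.1),(.636,.096)]:
  th=np.linspace(0,2*np.pi,200)
  for r,h in((.044,.09),(.044,0)):
    X=np.c_[J[0]+r*np.cos(th),J[1]+r*np.sin(th),h+0*th]
    a=(proj('side',X)-[295,165]+.5)*5;b=(proj('top',X)-[260,120]+.5)*7+[450,0]
    print(J,h,'side',a.min(0).round(),a.max(0).round(),'top',b.min(0).round(),b.max(0).round())
s=read_state();print(s['tool_pos'],s['q'])
```

```text
side rim [0.6374 0.0939 0.09  ] [array([0.5946, 0.1   , 0.09  ]), array([0.6802, 0.0878, 0.09  ]), array([0.6458, 0.1385, 0.09  ]), array([0.6286, 0.051 , 0.09  ])]
side base outer bottom [0.6309 0.0576 0.    ] narrow [0.4833 0.1241 0.08  ]
(0.641, 0.097) 0.09 side [259.  42.] [386. 127.] top [508.  48.] [740. 271.]
(0.641, 0.097) 0 side [255. 135.] [378. 221.] top [533. 122.] [745. 328.]
(0.637, 0.1) 0.09 side [253.  40.] [380. 124.] top [500.  58.] [731. 282.]
(0.637, 0.1) 0 side [249. 133.] [371. 218.] top [525. 131.] [738. 337.]
(0.636, 0.096) 0.09 side [252.  44.] [380. 128.] top [510.  61.] [742. 284.]
(0.636, 0.096) 0 side [248. 137.] [371. 222.] top [535. 134.] [747. 340.]
[ 0.43213323 -0.32204914  0.20192225] [-1.06527926  0.22031572  2.04929645  0.84392571  1.28493487 -0.68944171]
```

Request:
jog_arm --increments '[[[0.4, 0, -0.36, 0, 0, 0, -1], [0.4, 0, -0.36, 0, 0, 0, -1], [0.35, 0, -0.31, 0, 0, 0, -1], [0.2, 0, -0.18, 0, 0, 0, -1], [0.1, 0, -0.09, 0, 0, 0, -1]]]'

```text
time: 4.83
tool_pos: [0.4327, -0.3228, 0.2612]
tcp_rot: [-2.431, -0.984, -1.082]
wrist_force: [0.4, -0.6, -2.6]
width: 0.13
grip_force: 77.8
```

Run:
```python
from h import *
g=np.load('grasp.npz');R0=Ro.from_rotvec(g['r']).as_matrix();o=g['p']-g['c']
rz=Ro.from_euler('z',37,degrees=True).as_matrix();R1=rz@R0;u=np.array([np.cos(np.radians(81)),np.sin(np.radians(81)),0])
J=np.array([.639,.095,.105]);p2=J-.15*u+[0,0,.03]+rz@o
s=read_state();im,d=viewer.read_camera('wrist');cv2.imwrite('pics/w3.png',im)
print(s['tool_pos'],s['wrist_force'],p2);plan(p2,R1,15)
```

```text
[ 0.4326809  -0.32284907  0.26121904] [ 0.39145332 -0.57512845 -2.56386711] [ 0.59881769 -0.15525233  0.25994552]
[0.35, -0.01, 0.39, 0.31, 0.0, -0.27]
[0.35, 0.01, 0.39, 0.31, 0.0, -0.27]
[0.35, 0.03, 0.39, 0.31, 0.0, -0.27]
[0.35, 0.06, 0.39, 0.31, 0.0, -0.27]
[0.35, 0.08, 0.39, 0.31, 0.0, -0.27]
[0.34, 0.1, 0.38, 0.31, 0.0, -0.27]
[0.34, 0.12, 0.38, 0.31, 0.0, -0.27]
[0.34, 0.14, 0.38, 0.31, 0.0, -0.27]
[0.33, 0.17, 0.37, 0.31, 0.0, -0.27]
[0.33, 0.19, 0.37, 0.31, 0.0, -0.27]
[0.32, 0.21, 0.36, 0.31, 0.0, -0.27]
[0.31, 0.23, 0.35, 0.31, 0.0, -0.27]
[0.31, 0.25, 0.34, 0.31, 0.0, -0.27]
[0.3, 0.27, 0.34, 0.31, 0.0, -0.27]
[0.29, 0.29, 0.33, 0.31, 0.0, -0.27]
```

View pics/w3.png

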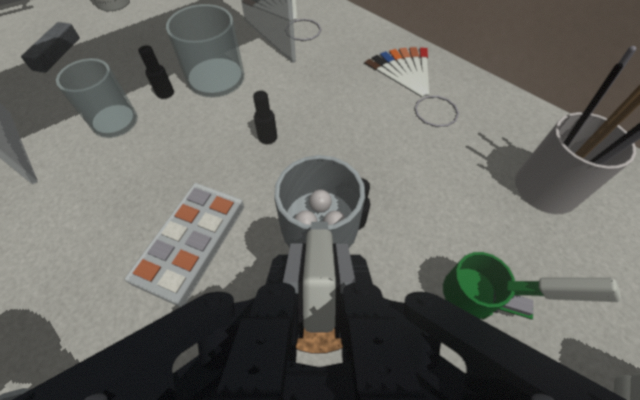

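The cup is held level with three marbles in it, and the jar rim is in view at about (202,37). Carrying on.

Request:
jog_arm --increments '[[[0.35, -0.01, 0.39, 0.31, 0, -0.27, -1], [0.35, 0.01, 0.39, 0.31, 0, -0.27, -1], [0.35, 0.03, 0.39, 0.31, 0, -0.27, -1], [0.35, 0.06, 0.39, 0.31, 0, -0.27, -1], [0.35, 0.08, 0.39, 0.31, 0, -0.27, -1]]]'

```text
time: 5.3
tool_pos: [0.488, -0.2656, 0.2581]
tcp_rot: [-2.258, -1.208, -1.001]
wrist_force: [-0.2, -0.9, -2.6]
width: 0.127
grip_force: 77.9
```

Request:
jog_arm --increments '[[[0.34, 0.1, 0.38, 0.31, 0, -0.27, -1], [0.34, 0.12, 0.38, 0.31, 0, -0.27, -1], [0.34, 0.14, 0.38, 0.31, 0, -0.27, -1], [0.33, 0.17, 0.37, 0.31, 0, -0.27, -1], [0.33, 0.19, 0.37, 0.31, 0, -0.27, -1]]]'

```text
time: 5.72
tool_pos: [0.5434, -0.2095, 0.2575]
tcp_rot: [-2.072, -1.412, -0.916]
wrist_force: [0.3, -0.4, -1.0]
width: 0.133
grip_force: 77.9
```

Request:
jog_arm --increments '[[[0.32, 0.21, 0.36, 0.31, 0, -0.27, -1], [0.31, 0.23, 0.35, 0.31, 0, -0.27, -1], [0.31, 0.25, 0.34, 0.31, 0, -0.27, -1], [0.3, 0.27, 0.34, 0.31, 0, -0.27, -1], [0.29, 0.29, 0.33, 0.31, 0, -0.27, -1]]]'

```text
time: 6.13
tool_pos: [0.5989, -0.1538, 0.2568]
tcp_rot: [-1.873, -1.594, -0.826]
wrist_force: [0.4, -0.0, -1.4]
width: 0.132
grip_force: 78.2
```

Request:
jog_arm --increments '[[[0, 0, 0, 0, 0, 0, -1], [0, 0, 0, 0, 0, 0, -1], [0, 0, 0, 0, 0, 0, -1], [0, 0, 0, 0, 0, 0, -1], [0, 0, 0, 0, 0, 0, -1]]]'

```text
time: 6.55
tool_pos: [0.5982, -0.1551, 0.2581]
tcp_rot: [-1.876, -1.593, -0.828]
wrist_force: [0.9, 0.4, -0.4]
width: 0.131
grip_force: 78.2
```

Run:
```python
from h import *
g=np.load('grasp.npz');R0=Ro.from_rotvec(g['r']).as_matrix();o=g['p']-g['c']
rz=Ro.from_euler('z',37,degrees=True).as_matrix();R1=rz@R0
s=read_state();im,d=viewer.read_camera('wrist');cv2.imwrite('pics/w4.png',im);np.savez('w4.npz',im=im,d=d,p=s['tool_pos'],r=s['tcp_rot'])
print(s['tool_pos'],s['wrist_force'],s['torque'],s['q'])
J=np.array([.639,.095,.105])
R=Ro.from_rotvec(s['tcp_rot']).as_matrix();print('cup now',s['tool_pos']-R@R0.T@o)
plan(J+rz@o,R1,10)
# jar rim predicted in picture
p=viewer.camera_params('wrist');H=np.array(p['hand_eye'])
for JJ in([.639,.095,.09],):
  th=np.arange(0,360,30)*np.pi/180
  X=np.array([[JJ[0]+.044*np.cos(t),JJ[1]+.044*np.sin(t),JJ[2]] for t in th])
  C=(((X-s['tool_pos'])@R)-H[:3,3])@H[:3,:3];q=C[:,:2]/C[:,2:];q=q*(1+p['k1']*(q**2).sum(1,keepdims=True))*[p['fx'],p['fy']]+[p['cx'],p['cy']]
  for a in q: cv2.circle(im,(int(round(a[0])),int(round(a[1]))),2,(0,0,255),-1)
cv2.imwrite('pics/w4.png',im)
```

```text
[ 0.5981772  -0.15513708  0.25809141] [ 0.87096086  0.37800544 -0.38523639] [-0.59520076  0.13387861  0.03393707] [-0.59946443  0.36667693  1.73584095  0.73663679  1.51309625 -0.66605575]
cup now [ 0.61375564 -0.05238461  0.13353495]
[0.26, 0.0, 0.44, -0.01, -0.0, -0.01]
[0.26, 0.0, 0.44, -0.01, -0.0, -0.01]
[0.26, 0.0, 0.44, -0.01, -0.0, -0.01]
[0.26, 0.0, 0.44, -0.01, -0.0, -0.01]
[0.26, 0.0, 0.44, -0.01, -0.0, -0.01]
[0.26, 0.0, 0.43, -0.01, -0.0, -0.01]
[0.26, 0.0, 0.43, -0.01, -0.0, -0.01]
[0.26, 0.0, 0.43, -0.01, -0.0, -0.01]
[0.26, 0.0, 0.43, -0.01, -0.0, -0.01]
[0.26, 0.0, 0.43, -0.01, -0.0, -0.01]
```

View pics/w4.png

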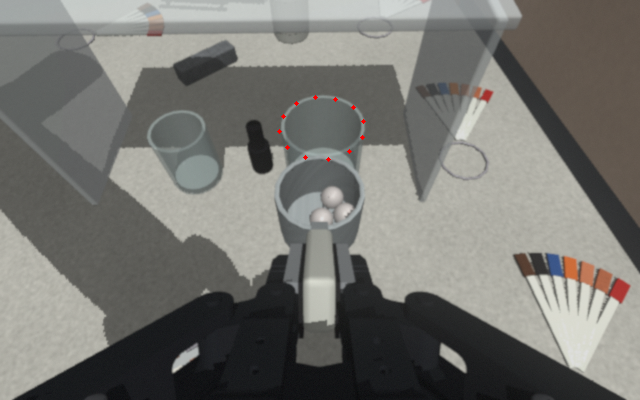

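The predicted rim (red dots) matches the jar, and the cup is lined up in front of it. Moving in.

Request:
jog_arm --increments '[[[0.26, 0, 0.44, -0.01, 0, -0.01, -1], [0.26, 0, 0.44, -0.01, 0, -0.01, -1], [0.26, 0, 0.44, -0.01, 0, -0.01, -1], [0.26, 0, 0.44, -0.01, 0, -0.01, -1], [0.26, 0, 0.44, -0.01, 0, -0.01, -1]]]'

```text
time: 7.02
tool_pos: [0.6103, -0.0781, 0.243]
tcp_rot: [-1.874, -1.6, -0.835]
wrist_force: [0.4, -0.5, -1.1]
width: 0.129
grip_force: 78.3
```

Request:
jog_arm --increments '[[[0.26, 0, 0.43, -0.01, 0, -0.01, -1], [0.26, 0, 0.43, -0.01, 0, -0.01, -1], [0.26, 0, 0.43, -0.01, 0, -0.01, -1], [0.26, 0, 0.43, -0.01, 0, -0.01, -1], [0.26, 0, 0.43, -0.01, 0, -0.01, -1]]]'

```text
time: 7.43
tool_pos: [0.6222, -0.0054, 0.2292]
tcp_rot: [-1.875, -1.605, -0.843]
wrist_force: [0.0, 0.1, -1.3]
width: 0.128
grip_force: 78.3
```

Request:
jog_arm --increments '[[[0, 0, 0, 0, 0, 0, -1], [0, 0, 0, 0, 0, 0, -1], [0, 0, 0, 0, 0, 0, -1], [0, 0, 0, 0, 0, 0, -1], [0, 0, 0, 0, 0, 0, -1]]]'

```text
time: 7.85
tool_pos: [0.6223, -0.0078, 0.2297]
tcp_rot: [-1.877, -1.604, -0.844]
wrist_force: [-0.8, 0.5, -1.5]
width: 0.132
grip_force: 78.1
```

```bash
cat >> h.py <<'E'
def cupnow():
    g=np.load('grasp.npz');R0=Ro.from_rotvec(g['r']).as_matrix();s=read_state();R=Ro.from_rotvec(s['tcp_rot']).as_matrix()
    D=R@R0.T;return s['tool_pos']-D@(g['p']-g['c']),Ro.from_matrix(D).as_rotvec(degrees=True)
E
python3 - <<'E'
from h import *
print(cupnow())
F=[read_state()]
for i in range(4):
    im,d=viewer.read_camera('wrist');F.append(read_state())
print([f['wrist_force'].round(1) for f in F]);cv2.imwrite('pics/w5.png',im)
E
```

```text
(array([0.63993071, 0.09460031, 0.1051128 ]), array([ 0.04709583, -0.35159353, 36.89593471]))
[array([-0.8,  0.5, -1.5]), array([-0.1,  0.3, -2.3]), array([-0.7, -0.2, -2.2]), array([-0.6,  0.7, -0.4]), array([-0.2, -0.2, -0.7])]
```

View pics/w5.png

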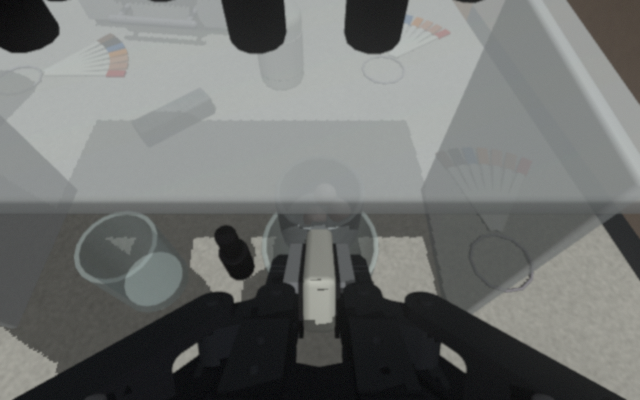

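The cup sits centred over the jar's mouth, under the board, with the board's front edge at row 205. Lowering to just above touch.

Request:
jog_arm --increments '[[[-0.1, 0, 0.09, 0, 0, 0, -1], [-0.1, 0, 0.09, 0, 0, 0, -1], [-0.1, 0, 0.09, 0, 0, 0, -1], [-0.1, 0, 0.09, 0, 0, 0, -1], [-0.05, 0, 0.045, 0, 0, 0, -1]]]'

```text
time: 8.47
tool_pos: [0.6217, -0.0069, 0.2102]
tcp_rot: [-1.875, -1.603, -0.841]
wrist_force: [-0.3, 0.5, -1.8]
width: 0.131
grip_force: 78.1
```

Request:
jog_arm --increments '[[[-0.025, 0, 0.022, 0, 0, 0, -1], [-0.025, 0, 0.022, 0, 0, 0, -1], [0, 0, 0, 0, 0, 0, -1], [0, 0, 0, 0, 0, 0, -1], [0, 0, 0, 0, 0, 0, -1]]]'

```text
time: 8.88
tool_pos: [0.6223, -0.0071, 0.2096]
tcp_rot: [-1.876, -1.605, -0.843]
wrist_force: [0.3, -0.4, -1.9]
width: 0.131
grip_force: 78.1
```

Request:
jog_arm --increments '[[[-0.025, 0, 0.022, 0, 0, 0, -1], [-0.025, 0, 0.022, 0, 0, 0, -1], [0, 0, 0, 0, 0, 0, -1], [0, 0, 0, 0, 0, 0, -1], [0, 0, 0, 0, 0, 0, -1]]]'

```text
time: 9.3
tool_pos: [0.6221, -0.007, 0.2073]
tcp_rot: [-1.876, -1.604, -0.843]
wrist_force: [0.6, -0.1, -1.0]
width: 0.128
grip_force: 78.1
```

Request:
jog_arm --increments '[[[-0.025, 0, 0.022, 0, 0, 0, -1], [-0.025, 0, 0.022, 0, 0, 0, -1], [0, 0, 0, 0, 0, 0, -1], [0, 0, 0, 0, 0, 0, -1], [0, 0, 0, 0, 0, 0, -1]]]'

```text
time: 9.72
tool_pos: [0.6221, -0.007, 0.2053]
tcp_rot: [-1.875, -1.604, -0.843]
wrist_force: [-0.3, 1.1, -1.8]
width: 0.13
grip_force: 78.1
```

Request:
jog_arm --increments '[[[-0.025, 0, 0.022, 0, 0, 0, -1], [-0.025, 0, 0.022, 0, 0, 0, -1], [0, 0, 0, 0, 0, 0, -1], [0, 0, 0, 0, 0, 0, -1], [0, 0, 0, 0, 0, 0, -1]]]'

```text
time: 10.13
tool_pos: [0.6222, -0.0071, 0.2033]
tcp_rot: [-1.876, -1.604, -0.843]
wrist_force: [-0.0, 0.3, -1.5]
width: 0.127
grip_force: 78.1
```

```bash
cat > f.py <<'E'
from h import *
print(cupnow())
F=[];T=[]
for i in range(5):
    viewer.read_camera('side');s=read_state();F.append(s['wrist_force']);T.append(s['torque'])
print(np.mean(F,0).round(2),np.mean(T,0).round(3),s['time'])
E
python3 f.py
```

```text
(array([0.63956016, 0.09538792, 0.07872039]), array([ 0.08221831, -0.32242345, 36.94862664]))
[ 0.    0.31 -2.24] [-0.625  0.105  0.015] 10.3833
```

Request:
jog_arm --increments '[[[-0.025, 0, 0.022, 0, 0, 0, -1], [-0.025, 0, 0.022, 0, 0, 0, -1], [0, 0, 0, 0, 0, 0, -1], [0, 0, 0, 0, 0, 0, -1], [0, 0, 0, 0, 0, 0, -1]]]'

```text
time: 10.8
tool_pos: [0.6222, -0.0071, 0.2013]
tcp_rot: [-1.876, -1.604, -0.843]
wrist_force: [0.2, -0.5, -1.3]
width: 0.129
grip_force: 78.1
```

Request:
jog_arm --increments '[[[-0.025, 0, 0.022, 0, 0, 0, -1], [-0.025, 0, 0.022, 0, 0, 0, -1], [0, 0, 0, 0, 0, 0, -1], [0, 0, 0, 0, 0, 0, -1], [0, 0, 0, 0, 0, 0, -1]]]'

```text
time: 11.22
tool_pos: [0.6222, -0.0071, 0.1993]
tcp_rot: [-1.876, -1.604, -0.843]
wrist_force: [-0.6, 0.1, -1.8]
width: 0.126
grip_force: 78.4
```

Request:
jog_arm --increments '[[[-0.025, 0, 0.022, 0, 0, 0, -1], [-0.025, 0, 0.022, 0, 0, 0, -1], [0, 0, 0, 0, 0, 0, -1], [0, 0, 0, 0, 0, 0, -1], [0, 0, 0, 0, 0, 0, -1]]]'

```text
time: 11.63
tool_pos: [0.6223, -0.007, 0.1977]
tcp_rot: [-1.875, -1.604, -0.843]
wrist_force: [-0.9, 0.0, 1.5]
width: 0.125
grip_force: 78.5
```

```bash
python3 f.py
```

```text
(array([0.63969113, 0.09558288, 0.07321115]), array([ 0.10578414, -0.35418852, 36.95822497]))
[-0.43  0.66  1.84] [-0.027  0.098  0.063] 11.8833
```

Touch at TCP z ≈ 0.199 (about +3.5 N). Pressing on in steps.

Request:
jog_arm --increments '[[[-0.025, 0, 0.022, 0, 0, 0, -1], [-0.025, 0, 0.022, 0, 0, 0, -1], [0, 0, 0, 0, 0, 0, -1], [0, 0, 0, 0, 0, 0, -1], [0, 0, 0, 0, 0, 0, -1]]]'

```text
time: 12.3
tool_pos: [0.6222, -0.007, 0.1953]
tcp_rot: [-1.875, -1.604, -0.843]
wrist_force: [0.5, 2.5, 1.9]
width: 0.129
grip_force: 78.4
```

Request:
jog_arm --increments '[[[-0.025, 0, 0.022, 0, 0, 0, -1], [-0.025, 0, 0.022, 0, 0, 0, -1], [0, 0, 0, 0, 0, 0, -1], [0, 0, 0, 0, 0, 0, -1], [0, 0, 0, 0, 0, 0, -1]]]'

```text
time: 12.72
tool_pos: [0.6222, -0.0072, 0.1932]
tcp_rot: [-1.876, -1.604, -0.843]
wrist_force: [-0.6, 1.9, 0.4]
width: 0.131
grip_force: 78.4
```

Request:
jog_arm --increments '[[[-0.025, 0, 0.022, 0, 0, 0, -1], [-0.025, 0, 0.022, 0, 0, 0, -1], [0, 0, 0, 0, 0, 0, -1], [0, 0, 0, 0, 0, 0, -1], [0, 0, 0, 0, 0, 0, -1]]]'

```text
time: 13.13
tool_pos: [0.6223, -0.0071, 0.1916]
tcp_rot: [-1.875, -1.604, -0.843]
wrist_force: [-0.1, 2.9, 3.9]
width: 0.127
grip_force: 78.4
```

```bash
python3 f.py
```

```text
(array([0.63972311, 0.09537602, 0.06710681]), array([ 0.09054837, -0.34688804, 36.95495472]))
[0.22 2.1  3.76] [ 0.473 -0.011  0.061] 13.3833
```

Request:
jog_arm --increments '[[[-0.02, 0, 0.018, 0, 0, 0, -1], [-0.017, 0, 0.015, 0, 0, 0, -1], [0, 0, 0, 0, 0, 0, -1], [0, 0, 0, 0, 0, 0, -1], [0, 0, 0, 0, 0, 0, -1]]]'

```text
time: 13.8
tool_pos: [0.6224, -0.0071, 0.1907]
tcp_rot: [-1.874, -1.604, -0.844]
wrist_force: [-1.1, 2.4, 6.4]
width: 0.129
grip_force: 79.0
```

Request:
jog_arm --increments '[[[-0.02, 0, 0.018, 0, 0, 0, -1], [-0.005, 0, 0.004, 0, 0, 0, -1], [0, 0, 0, 0, 0, 0, -1], [0, 0, 0, 0, 0, 0, -1], [0, 0, 0, 0, 0, 0, -1]]]'

```text
time: 14.22
tool_pos: [0.6224, -0.0071, 0.1903]
tcp_rot: [-1.874, -1.604, -0.845]
wrist_force: [-1.1, 0.7, 9.2]
width: 0.129
grip_force: 79.2
```

```bash
python3 f.py
```

```text
(array([0.63990256, 0.09559233, 0.06588643]), array([ 0.14804826, -0.4139241 , 36.98192537]))
[-1.94  1.67  8.95] [1.075 0.168 0.281] 14.4667
```

Force is about 10.6 N. A composite look at jar and cup to see whether the marbles fell.

Run:
```python
from h import *
o=np.zeros((600,800,3),np.uint8)
w,_=viewer.read_camera('wrist');s,_=viewer.read_camera('side');t,_=viewer.read_camera('top')
np.savez('c1.npz',w=w,s=s,t=t)
A=cv2.resize(s[155:215,320:400],None,fx=5,fy=5,interpolation=cv2.INTER_CUBIC)
B=cv2.resize(t[115:180,255:335],None,fx=5,fy=4.6,interpolation=cv2.INTER_CUBIC)
C=cv2.resize(w[140:290,220:420],None,fx=4,fy=2,interpolation=cv2.INTER_CUBIC)[:300]
o[:300,:400]=A;o[:B.shape[0],400:800]=B;o[300:300+len(C),:]=C[:,:800]
cv2.imwrite('pics/comp.png',o)
```

```text
(no output)
```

View pics/comp.png

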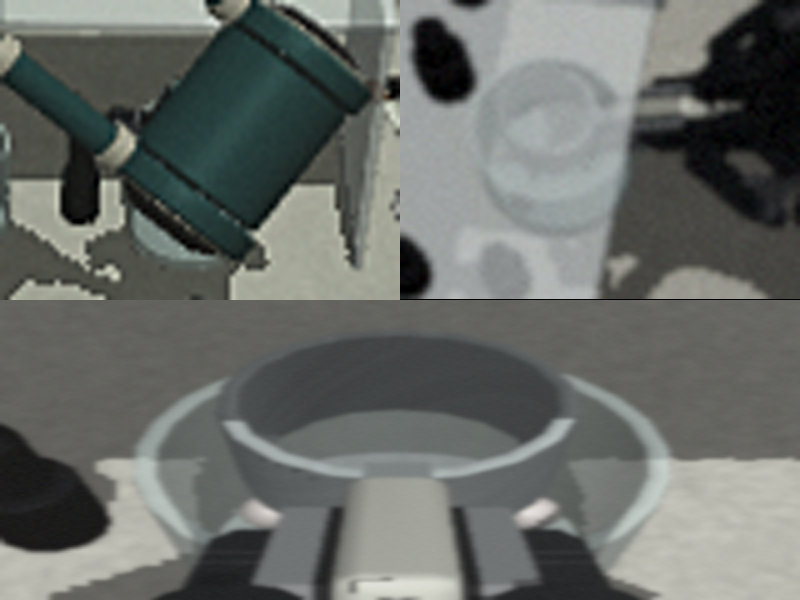

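The cup's visible interior is empty, and two marbles show in the jar beside it at (262,512) and (537,512). The third may be hidden behind the handle. I'll ease off and press once more to be safe, then lift.

Request:
jog_arm --increments '[[[0.05, 0, -0.045, 0, 0, 0, -1], [0.05, 0, -0.045, 0, 0, 0, -1], [0, 0, 0, 0, 0, 0, -1], [0, 0, 0, 0, 0, 0, -1], [0, 0, 0, 0, 0, 0, -1]]]'

```text
time: 15.03
tool_pos: [0.6222, -0.0072, 0.1927]
tcp_rot: [-1.876, -1.604, -0.843]
wrist_force: [-0.2, 2.9, 2.4]
width: 0.13
grip_force: 78.4
```

Request:
jog_arm --increments '[[[-0.04, 0, 0.036, 0, 0, 0, -1], [-0.04, 0, 0.036, 0, 0, 0, -1], [-0.014, 0, 0.0125, 0, 0, 0, -1], [0, 0, 0, 0, 0, 0, -1], [0, 0, 0, 0, 0, 0, -1]]]'

```text
time: 15.45
tool_pos: [0.6224, -0.0071, 0.1903]
tcp_rot: [-1.874, -1.604, -0.845]
wrist_force: [-2.0, 1.3, 9.1]
width: 0.131
grip_force: 79.3
```

```bash
python3 f.py
```

```text
(array([0.63989278, 0.09560171, 0.06593014]), array([ 0.15824807, -0.40477356, 36.97861269]))
[-1.6   1.29  8.82] [1.013 0.139 0.241] 15.7
```

Request:
jog_arm --increments '[[[0.1, 0, -0.09, 0, 0, 0, -1], [0.2, 0, -0.18, 0, 0, 0, -1], [0.25, 0, -0.225, 0, 0, 0, -1], [0.25, 0, -0.225, 0, 0, 0, -1], [0.2, 0, -0.18, 0, 0, 0, -1]]]'

```text
time: 16.12
tool_pos: [0.622, -0.0077, 0.2302]
tcp_rot: [-1.877, -1.605, -0.842]
wrist_force: [0.4, 0.5, -1.7]
width: 0.128
grip_force: 78.4
```

Request:
jog_arm --increments '[[[0, 0, 0, 0, 0, 0, -1], [0, 0, 0, 0, 0, 0, -1], [0, 0, 0, 0, 0, 0, -1], [0, 0, 0, 0, 0, 0, -1], [0, 0, 0, 0, 0, 0, -1]]]'

```text
time: 16.53
tool_pos: [0.6216, -0.0072, 0.2287]
tcp_rot: [-1.876, -1.604, -0.842]
wrist_force: [0.2, 0.7, -0.9]
width: 0.131
grip_force: 78.3
```

Run:
```python
from h import *
print(cupnow())
g=np.load('grasp.npz');R0=Ro.from_rotvec(g['r']).as_matrix();o=g['p']-g['c']
rz=Ro.from_euler('z',37,degrees=True).as_matrix();R1=rz@R0;u=np.array([np.cos(np.radians(81)),np.sin(np.radians(81)),0])
J=np.array([.639,.095,.108]);plan(J-.15*u+[0,0,.03]+rz@o,R1,10)
```

```text
(array([0.63889251, 0.09526198, 0.1041534 ]), array([ 0.10831851, -0.25983689, 36.95361027]))
[-0.25, 0.0, -0.45, 0.0, -0.0, 0.0]
[-0.25, 0.0, -0.45, 0.0, -0.0, 0.0]
[-0.25, 0.0, -0.45, 0.0, -0.0, 0.0]
[-0.25, 0.0, -0.45, 0.0, -0.0, 0.0]
[-0.25, 0.0, -0.45, 0.0, -0.0, 0.0]
[-0.25, 0.0, -0.45, 0.0, -0.0, 0.0]
[-0.25, 0.0, -0.45, 0.0, -0.0, 0.0]
[-0.25, 0.0, -0.45, 0.0, -0.0, 0.0]
[-0.25, 0.0, -0.45, 0.0, -0.0, 0.0]
[-0.25, 0.0, -0.45, 0.0, -0.0, 0.0]
```

Request:
jog_arm --increments '[[[-0.25, 0, -0.45, 0, 0, 0, -1], [-0.25, 0, -0.45, 0, 0, 0, -1], [-0.25, 0, -0.45, 0, 0, 0, -1], [-0.25, 0, -0.45, 0, 0, 0, -1], [-0.25, 0, -0.45, 0, 0, 0, -1]]]'

```text
time: 16.95
tool_pos: [0.61, -0.0839, 0.247]
tcp_rot: [-1.877, -1.604, -0.843]
wrist_force: [0.6, -0.4, -1.8]
width: 0.128
grip_force: 78.2
```

Request:
jog_arm --increments '[[[-0.25, 0, -0.45, 0, 0, 0, -1], [-0.25, 0, -0.45, 0, 0, 0, -1], [-0.25, 0, -0.45, 0, 0, 0, -1], [-0.25, 0, -0.45, 0, 0, 0, -1], [-0.25, 0, -0.45, 0, 0, 0, -1]]]'

```text
time: 17.37
tool_pos: [0.5979, -0.1577, 0.2639]
tcp_rot: [-1.876, -1.604, -0.843]
wrist_force: [0.8, 0.4, -1.6]
width: 0.127
grip_force: 78.2
```

Request:
jog_arm --increments '[[[0, 0, 0, 0, 0, 0, -1], [0, 0, 0, 0, 0, 0, -1], [0, 0, 0, 0, 0, 0, -1], [0, 0, 0, 0, 0, 0, -1], [0, 0, 0, 0, 0, 0, -1]]]'

```text
time: 17.78
tool_pos: [0.5982, -0.1552, 0.2633]
tcp_rot: [-1.874, -1.604, -0.842]
wrist_force: [-0.1, 0.1, -1.6]
width: 0.135
grip_force: 78.3
```

Run:
```python
from h import *
print(cupnow())
im,d=viewer.read_camera('wrist');a=np.load('w4.npz')['im']
def blobs(i,x0,x1,y0,y1):
    c=i[y0:y1,x0:x1].astype(int);m=((c.min(2)>150)&(c[...,2]-c[...,1]>2)).astype(np.uint8)
    n,l,s,ce=cv2.connectedComponentsWithStats(m);return [(s[k,4],(ce[k]+[x0,y0]).round()) for k in range(1,n) if s[k,4]>8]
print('w4 px',a[195,332],a[212,320],a[210,345],a[225,295]);print('now px',im[195,332],im[212,320],im[210,345])
print('w4 cup',blobs(a,275,365,165,228));print('now cup',blobs(im,275,365,165,228))
t,_=viewer.read_camera('top');t0=np.load('top0.npz')['im']
df=np.abs(t.astype(int)-t0).max(2)[118:172,262:306];m=(df>18).astype(np.uint8);n,l,s,c=cv2.connectedComponentsWithStats(m);print('top jar change',[(s[k,4],(c[k]+[262,118]).round(1)) for k in range(1,n) if s[k,4]>3])
si,_=viewer.read_camera('side');s0=np.load('side0.npz')['im'];df=np.abs(si.astype(int)-s0).max(2)[172:212,344:374];print('side cols changed',(df>25).sum());np.savez('c2.npz',w=im,t=t,s=si)
g=si[172:212,344:374].max(2)*(df>25);print(g[::2,::2])
```

```text
(array([ 0.61539261, -0.0526466 ,  0.13877374]), array([ 0.11855685, -0.30345455, 37.00834477]))
w4 px [210 214 219] [188 193 198] [202 206 212] [104 105 101]
now px [161 160 154] [166 166 159] [166 166 159]
w4 cup [(np.int32(249), array([333., 195.])), (np.int32(167), array([343., 210.])), (np.int32(205), array([322., 215.]))]
now cup []
top jar change [(np.int32(2248), array([284.2, 145. ]))]
side cols changed 797
[[  0   0   0   0   0   0   0   0   0   0   0   0 117 135   0]
 [  0   0   0   0   0   0   0   0   0   0   0   0   0   0  35]
 [  0   0   0   0   0   0   0   0   0   0   0   0   0  55  26]
 [  0   0   0   0   0   0   0   0   0   0   0   0  58  48  54]
 [  0   0   0   0   0   0   0   0   0   0   0   0  44  51  55]
 [  0   0   0   0   0   0   0   0   0   0   0  41  51  57  58]
 [  0   0   0   0   0   0   0 139  64  60  40  50  57  61  61]
 [  0   0   0   0   0 143   0  57  40  41  49  55  57  58  62]
 [  0   0   0   0   0 137  28  39  38  50  56  56  58  63  64]
 [  0   0   0   0   0  57  33  43  46  55  55  60  62  61  66]
 [ 33  41  53  38  38  37  32  51  53  55  59  64  62  66  63]
 [ 42  31  39  21  23  48  44  51  55  58  60  61   0  65  73]
 [ 39   0  54  52  23  47  51  52  56  60  61  62   0  69  74]
 [ 66  67  28  29  42  50  53  59  59  61  65  65  67  74  76]
 [  0 185  76  27  48  55  58  58  62  64  64  67  75  77  76]
 [  0 186  64  28  53  56  58  62  64  63  67  70   0  75  74]
 [  0 108  46  70  58  57  60  63  66  67  70  77  76  74  67]
 [101  42  55  59  63 107  59  64  66  69  74  76  74  71  66]
 [ 44  47  54  58  62  67   0  59  69  74  77  73  70  68  61]
 [  0  80  45  62  63  65  73  75  49  78  77  72  68  63  62]]
```

The cup is empty. Returning to above the coaster.

Run:
```python
from h import *
g=np.load('grasp.npz');R0=Ro.from_rotvec(g['r']).as_matrix();plan(g['p']+[0,0,.1],R0,15)
```

```text
[-0.34, -0.31, -0.27, -0.3, -0.0, 0.28]
[-0.35, -0.29, -0.28, -0.3, -0.0, 0.28]
[-0.35, -0.27, -0.29, -0.3, -0.0, 0.28]
[-0.36, -0.25, -0.3, -0.3, -0.0, 0.28]
[-0.37, -0.23, -0.3, -0.3, -0.0, 0.28]
[-0.37, -0.21, -0.31, -0.3, -0.0, 0.28]
[-0.38, -0.19, -0.32, -0.3, -0.0, 0.28]
[-0.39, -0.17, -0.32, -0.3, -0.0, 0.28]
[-0.39, -0.15, -0.33, -0.3, -0.0, 0.28]
[-0.39, -0.12, -0.33, -0.3, -0.0, 0.28]
[-0.4, -0.1, -0.33, -0.3, -0.0, 0.28]
[-0.4, -0.08, -0.34, -0.3, -0.0, 0.28]
[-0.4, -0.06, -0.34, -0.3, -0.0, 0.28]
[-0.4, -0.03, -0.34, -0.3, -0.0, 0.28]
[-0.4, -0.01, -0.34, -0.3, -0.0, 0.28]
```

Request:
jog_arm --increments '[[[-0.34, -0.31, -0.27, -0.3, 0, 0.28, -1], [-0.35, -0.29, -0.28, -0.3, 0, 0.28, -1], [-0.35, -0.27, -0.29, -0.3, 0, 0.28, -1], [-0.36, -0.25, -0.3, -0.3, 0, 0.28, -1], [-0.37, -0.23, -0.3, -0.3, 0, 0.28, -1]]]'

```text
time: 18.35
tool_pos: [0.5422, -0.2121, 0.2526]
tcp_rot: [-2.074, -1.415, -0.928]
wrist_force: [0.3, 0.3, -1.1]
width: 0.129
grip_force: 78.3
```

Request:
jog_arm --increments '[[[-0.37, -0.21, -0.31, -0.3, 0, 0.28, -1], [-0.38, -0.19, -0.32, -0.3, 0, 0.28, -1], [-0.39, -0.17, -0.32, -0.3, 0, 0.28, -1], [-0.39, -0.15, -0.33, -0.3, 0, 0.28, -1], [-0.39, -0.12, -0.33, -0.3, 0, 0.28, -1]]]'

```text
time: 18.77
tool_pos: [0.4864, -0.2678, 0.2419]
tcp_rot: [-2.258, -1.205, -1.006]
wrist_force: [0.3, 0.3, -1.1]
width: 0.131
grip_force: 78.3
```

Request:
jog_arm --increments '[[[-0.4, -0.1, -0.33, -0.3, 0, 0.28, -1], [-0.4, -0.08, -0.34, -0.3, 0, 0.28, -1], [-0.4, -0.06, -0.34, -0.3, 0, 0.28, -1], [-0.4, -0.03, -0.34, -0.3, 0, 0.28, -1], [-0.4, -0.01, -0.34, -0.3, 0, 0.28, -1]]]'

```text
time: 19.18
tool_pos: [0.4313, -0.3236, 0.2312]
tcp_rot: [-2.426, -0.974, -1.077]
wrist_force: [0.4, 0.0, -1.5]
width: 0.132
grip_force: 78.3
```

Request:
jog_arm --increments '[[[0, 0, 0, 0, 0, 0, -1], [0, 0, 0, 0, 0, 0, -1], [0, 0, 0, 0, 0, 0, -1], [0, 0, 0, 0, 0, 0, -1], [0, 0, 0, 0, 0, 0, -1]]]'

```text
time: 19.6
tool_pos: [0.4324, -0.3229, 0.2313]
tcp_rot: [-2.424, -0.977, -1.076]
wrist_force: [0.3, 0.4, -0.8]
width: 0.131
grip_force: 78.3
```

Run:
```python
from h import *
g=np.load('grasp.npz');R0=Ro.from_rotvec(g['r']).as_matrix();print(cupnow());plan(g['p']+[0,0,.006],R0,8)
t,_=viewer.read_camera('top');t0=np.load('top0.npz')['im'];si,_=viewer.read_camera('side');s0=np.load('side0.npz')['im']
for nm,a,b,(y0,y1,x0,x1) in(('top',t,t0,(118,172,262,306)),('side',si,s0,(168,212,342,376))):
    df=(a.astype(int)-b).min(2)[y0:y1,x0:x1];m=(df>12).astype(np.uint8);n,l,s,c=cv2.connectedComponentsWithStats(m)
    print(nm,[(int(s[k,4]),(c[k]+[x0,y0]).round(1).tolist(),int(a[y0:y1,x0:x1][l==k].max())) for k in range(1,n)],'neg',(df<-12).sum())
np.savez('c3.npz',t=t,s=si)
```

```text
(array([ 0.50643438, -0.25023441,  0.10658752]), array([0.45473565, 0.26896556, 0.11430388]))
[-0.29, 0.0, 0.26, -0.01, -0.0, -0.01]
[-0.29, 0.0, 0.26, -0.01, -0.0, -0.01]
[-0.29, 0.0, 0.26, -0.01, -0.0, -0.01]
[-0.29, 0.0, 0.26, -0.01, -0.0, -0.01]
[-0.29, 0.0, 0.26, -0.01, -0.0, -0.01]
[-0.29, 0.0, 0.26, -0.01, -0.0, -0.01]
[-0.29, 0.0, 0.26, -0.01, -0.0, -0.01]
[-0.29, -0.0, 0.26, -0.01, -0.0, -0.01]
top [(1, [289.0, 137.0], 127), (11, [282.6, 139.5], 160), (10, [276.0, 147.5], 164), (1, [285.0, 150.0], 154), (1, [275.0, 165.0], 152)] neg 0
side [(5, [357.8, 190.6], 162), (1, [349.0, 193.0], 125), (5, [365.2, 193.4], 154)] neg 30
```

Run:
```python
from h import *
np.set_printoptions(linewidth=220)
z=np.load('c3.npz');t0=np.load('top0.npz')['im'];s0=np.load('side0.npz')['im']
print((z['t'].astype(int)-t0).mean(2).round().astype(int)[132:168,268:304:1][::1,:34])
print((z['s'].astype(int)-s0).mean(2).round().astype(int)[180:210,344:374])
def at(name,u,v,h):
    p=viewer.camera_params(name);R=np.array(p['R']);c=-R.T@p['t'];r=R.T@ray(p,u,v);return (c+r*(h-c[2])/r[2]).round(3)
for q in[(282.6,139.5),(276,147.5)]:print('top',at('top',*q,.0135))
for q in[(357.8,190.6),(365.2,193.4)]:print('side',at('side',*q,.0135))
```

```text
[[-5  1  7 ...  7  5  8]
 [ 3  3  4 ...  6  8  7]
 [ 1  3  9 ...  4  6  9]
 ...
 [10  5 11 ...  7  8  5]
 [ 8  5  9 ...  4  4  2]
 [ 8  9  9 ...  3 10  6]]
[[ -1  -1  -5  -2   0   3  -3  -1   1  -2  -1  -2  -3  -1  -1   0   0  -3   0  -1  -3   0  -2  -2   1   6  -1   0  -2  -1]
 [  1  -2  -3  -2   0  -3  -1  -4  -4  -2  -2  -2  -4   1  -5  -6  -2   1  -3   0  -1   0   1   0  -1   0  -4   3  -2  -2]
 [ -2   0   1  -1  -2  -1  -1   1  -1  -2  -1  -4  -1  -2  -3  -4  -1  -2  -5  -2   1  -2   0  -2  -5  -1  -4 -15  -1  -1]
 [ -2  -1  -4  -4  -2  -1  -1   0  -3   1  -2  -1  -1  -2  -1  -1  -4  -2  -2  -2  -4  -4  -3  -1  -2   1   0  -6   0  -1]
 [ -1  -1  -2  -2  -3   0  -1  -5   2  -2  -6  -3  -4  -1  -1  -3   0  -3   2   2  -6  -1  -3  -1   0 -16  -1   0   0   1]
 [  0   2  -4  -1  -3  -3   1  -2   2  -2  -3  -3   1  -3   0  -5  -1  -4  -1  -1  -1  -2  -2   0   0  -1  -2  -2  -3  -2]
 [ -2   1  -5  -3  -1  -3  -2  -1  -2   3  -1  -2   0  -3  -3  -3  -3  -5  -1  -5  -1  -4  -1   0   1  -1  -1  -1  -1  -3]
 [ -1  -6  -1  -5  -3  -2  -2   0  -4  -2  -3  -2  -2  -1   1  -1   1   0  -3  -4  
[... 2144 characters left out ...]
  -1  -2  -1  -1   0  -3  -3  -1  -2  -1  -2  -5  -7  -2  -4  -1  -1   1  -2  -1 -26  -4  -5   0  -6  -2  -2]
 [ -2  -4  -4  -1  -3  -3  -4  -3  -1  -3  -1   0  -6   0  -2  -1  -1  -3  -2  -1  -1  -1  -2  -6  -2  -3  -3  -3  -4  -1]
 [ -2  -3  -2  -3   1   1  -4  -3  -4   0  -2  -2  -1  -1  -2  -4   0  -4  -2  -3  -8  -1  -3  -3  -3  -4   0  -3  -2  -1]
 [ -4  -4  -3  -3  -3  -2  -2  -4  -2  -3  -2  -5  -2  -3  -2   0   4  -3   2  -3  -6  -1  -3  -3  -4  -3  -3  -3  -5  -1]
 [ -2  -1  -5  -3  -5  -3  -2  -2  -1  -3  -4  -2  -3  -1  -4  -3  -1  -3  -4  -4  -5  -5  -2  -3  -3  -1  -6  -5  -3  -5]]
top [0.673 0.108 0.014]
top [0.649 0.126 0.014]
side [0.647 0.131 0.014]
side [0.671 0.113 0.014]
```

The side camera difference shows three marbles in the jar, at (350,195), (358,192) and (366,195), and the jar is unmoved. Setting the cup down.

Request:
jog_arm --increments '[[[-0.29, 0, 0.26, -0.01, 0, -0.01, -1], [-0.29, 0, 0.26, -0.01, 0, -0.01, -1], [-0.29, 0, 0.26, -0.01, 0, -0.01, -1], [-0.29, 0, 0.26, -0.01, 0, -0.01, -1], [-0.29, 0, 0.26, -0.01, 0, -0.01, -1]]]'

```text
time: 20.12
tool_pos: [0.4312, -0.3226, 0.1708]
tcp_rot: [-2.427, -0.979, -1.081]
wrist_force: [0.3, 0.7, -1.8]
width: 0.126
grip_force: 78.4
```

Request:
jog_arm --increments '[[[-0.29, 0, 0.26, -0.01, 0, -0.01, -1], [-0.29, 0, 0.26, -0.01, 0, -0.01, -1], [-0.2, 0, 0.18, -0.01, 0, -0.01, -1], [0, 0, 0, 0, 0, 0, -1], [0, 0, 0, 0, 0, 0, -1]]]'

```text
time: 20.53
tool_pos: [0.4313, -0.3228, 0.1407]
tcp_rot: [-2.429, -0.982, -1.085]
wrist_force: [-0.3, -0.4, -0.8]
width: 0.133
grip_force: 78.2
```

```bash
python3 f.py
python3 - <<'E'
from h import *
g=np.load('grasp.npz');R0=Ro.from_rotvec(g['r']).as_matrix();plan(g['p'],R0,1)
E
```

```text
(array([ 0.50651012, -0.25122464,  0.01600098]), array([ 0.06411488, -0.15715114, -0.0199897 ]))
[ 0.07 -0.16 -1.41] [-0.388  0.408  0.017] 20.7833
[-0.26, -0.01, 0.26, 0.03, -0.02, 0.03]
```

Request:
jog_arm --increments '[[[-0.07, 0, 0.06, 0.01, 0, 0.01, -1], [-0.07, 0, 0.06, 0, 0, 0, -1], [-0.06, 0, 0.06, 0, 0, 0, -1], [0, 0, 0, 0, 0, 0, -1], [0, 0, 0, 0, 0, 0, -1]]]'

```text
time: 21.2
tool_pos: [0.4313, -0.3229, 0.1329]
tcp_rot: [-2.429, -0.982, -1.084]
wrist_force: [0.0, 0.3, -1.6]
width: 0.128
grip_force: 78.2
```

Request:
jog_arm --increments '[[[-0.02, 0, 0.018, 0, 0, 0, -1], [-0.01, 0, 0.01, 0, 0, 0, -1], [0, 0, 0, 0, 0, 0, -1], [0, 0, 0, 0, 0, 0, -1], [0, 0, 0, 0, 0, 0, -1]]]'

```text
time: 21.62
tool_pos: [0.4315, -0.3231, 0.132]
tcp_rot: [-2.429, -0.983, -1.084]
wrist_force: [-0.0, 0.1, -1.7]
width: 0.128
grip_force: 78.2
```

```bash
python3 f.py
```

```text
(array([ 0.50660523, -0.25158554,  0.00730064]), array([ 0.02952781, -0.13252801, -0.00928979]))
[ 0.21  0.01 -1.49] [-0.401  0.42  -0.006] 21.8667
```

Request:
jog_arm --increments '[[[-0.025, 0, 0.022, 0, 0, 0, -1], [0, 0, 0, 0, 0, 0, -1], [0, 0, 0, 0, 0, 0, -1], [0, 0, 0, 0, 0, 0, -1], [0, 0, 0, 0, 0, 0, -1]]]'

```text
time: 22.28
tool_pos: [0.4315, -0.3231, 0.131]
tcp_rot: [-2.429, -0.982, -1.084]
wrist_force: [-0.5, -1.1, -1.2]
width: 0.131
grip_force: 78.2
```

```bash
python3 f.py
```

```text
(array([ 0.50654582, -0.25154215,  0.00623013]), array([ 0.0358344 , -0.12648565, -0.01024741]))
[ 0.54  0.19 -1.62] [-0.383  0.431 -0.008] 22.5333
```

One more 0.5 mm, then release gently.

Request:
jog_arm --increments '[[[-0.018, 0, 0.016, 0, 0, 0, -1], [0, 0, 0, 0, 0, 0, -1], [0, 0, 0, 0, 0, 0, -1], [0, 0, 0, 0, 0, 0, -1], [0, 0, 0, 0, 0, 0, -1]]]'

```text
time: 22.95
tool_pos: [0.4316, -0.3233, 0.1307]
tcp_rot: [-2.429, -0.983, -1.085]
wrist_force: [-3.3, -1.4, 3.2]
width: 0.13
grip_force: 79.0
```

```bash
python3 f.py
```

```text
(array([ 0.50671402, -0.2517319 ,  0.00599483]), array([ 0.03118803, -0.16122731, -0.00744465]))
[-2.51 -1.16  4.51] [0.083 0.296 0.234] 23.2
```

Request:
jog_arm --increments '[[[0, 0, 0, 0, 0, 0, -0.7], [0, 0, 0, 0, 0, 0, -0.5], [0, 0, 0, 0, 0, 0, -0.2], [0, 0, 0, 0, 0, 0, 0], [0, 0, 0, 0, 0, 0, 0]]]' --force 20

```text
time: 23.62
tool_pos: [0.4314, -0.3229, 0.13]
tcp_rot: [-2.429, -0.982, -1.084]
wrist_force: [-0.2, -0.2, 0.3]
width: 0.502
grip_force: 0.0
```

Request:
jog_arm --increments '[[[0, 0, 0, 0, 0, 0, 0], [0, 0, 0, 0, 0, 0, 0], [0, 0, -0.1, 0, 0, 0, 0], [0, 0, -0.3, 0, 0, 0, 0], [0, 0, -0.3, 0, 0, 0, 0]]]'

```text
time: 24.03
tool_pos: [0.4198, -0.334, 0.1446]
tcp_rot: [-2.428, -0.983, -1.084]
wrist_force: [0.5, -0.2, 1.1]
width: 0.501
grip_force: 0.0
```

Request:
jog_arm --increments '[[[0, 0, -0.5, 0, 0, 0, 0], [0, 0, -0.6, 0, 0, 0, 0], [0, 0, -0.6, 0, 0, 0, 0], [0, 0, -0.6, 0, 0, 0, 0], [0, 0, -0.4, 0, 0, 0, 0]]]'

```text
time: 24.45
tool_pos: [0.3758, -0.378, 0.2007]
tcp_rot: [-2.432, -0.984, -1.085]
wrist_force: [0.1, 0.1, -0.0]
width: 0.498
grip_force: 0.0
```

Request:
jog_arm --increments '[[[0, 0, 0, 0, 0, 0, 0], [0, 0, 0, 0, 0, 0, 0], [0, 0, 0, 0, 0, 0, 0], [0, 0, 0, 0, 0, 0, 0], [0, 0, 0, 0, 0, 0, 0]]]'

```text
time: 24.87
tool_pos: [0.3769, -0.3748, 0.1976]
tcp_rot: [-2.427, -0.982, -1.084]
wrist_force: [-0.1, -0.4, -1.5]
width: 0.5
grip_force: 0.0
```

Run:
```python
from h import *
s=read_state();print(s['time'],s['tool_pos'],s['wrist_force'],s['width'])
t0=np.load('top1.npz')['im'];t,_=viewer.read_camera('top');im,d=viewer.read_camera('wrist')
df=np.abs(t.astype(int)-t0).max(2)>30;n,l,st,c=cv2.connectedComponentsWithStats(df.astype(np.uint8));print('top change vs pregrasp',[(int(st[k,4]),c[k].round().tolist()) for k in range(1,n) if st[k,4]>5])
p=viewer.camera_params('wrist');H=np.array(p['hand_eye']);Rt=Ro.from_rotvec(s['tcp_rot']).as_matrix()
U=np.array([ray(p,u,v)*d[v,u] for v in range(120,265) for u in range(250,390) if d[v,u]>0]);W=(U@H[:3,:3].T+H[:3,3])@Rt.T+s['tool_pos']
from scipy.optimize import least_squares
c0=np.array([.507,-.25]);r=np.hypot(*(W[:,:2]-c0).T);Q=W[(W[:,2]>.03)&(W[:,2]<.066)&(r>.022)&(r<.034)]
print(least_squares(lambda x:np.hypot(Q[:,0]-x[0],Q[:,1]-x[1])-.0255,c0,loss='soft_l1',f_scale=.002).x,np.percentile(Q[:,2],[50,95,99]))
```

```text
24.8667 [ 0.37689097 -0.37482035  0.19759025] [-0.07189929 -0.37624752 -1.52111606] 0.500243736510545
top change vs pregrasp [(58, [410.0, 197.0]), (99, [477.0, 234.0]), (31, [478.0, 224.0]), (130, [505.0, 227.0]), (62, [435.0, 231.0]), (43, [418.0, 235.0]), (98, [496.0, 235.0]), (6, [431.0, 234.0]), (3285, [527.0, 294.0]), (167, [401.0, 252.0]), (46, [410.0, 239.0]), (627, [450.0, 282.0]), (109, [414.0, 272.0]), (288, [233.0, 291.0]), (813, [620.0, 304.0]), (891, [203.0, 339.0]), (59, [386.0, 289.0]), (494, [405.0, 306.0]), (40, [359.0, 294.0]), (163, [323.0, 305.0]), (418, [394.0, 330.0]), (87, [619.0, 329.0]), (91, [608.0, 338.0]), (172, [633.0, 352.0]), (42, [313.0, 345.0]), (6, [574.0, 349.0]), (2047, [419.0, 382.0]), (8, [561.0, 358.0]), (13, [573.0, 360.0]), (89, [628.0, 385.0]), (8, [285.0, 384.0]), (83, [617.0, 393.0]), (10, [366.0, 395.0])]
[ 0.50626174 -0.25131372] [0.0520044  0.06397315 0.06440165]
```

The cup stands upright at (0.506,-0.251) on its coaster, with its rim at 64 mm, and the gripper is clear.

```bash
python3 -c "
from workcell import bot
print(bot.finish_job())"
```

```text
the job is handed in; nothing more can be done
None
```

The job is handed in: the side camera showed all three marbles in the wide jar, which had not moved. The empty cup is upright on its coaster, the tab was pressed with about 11 N, and it took about 25 s of the 72 s allowed.

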